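# Gauge the wear of a bed-rail guide

## Task

Take the depth gauge from its stand, put its sprung probe into the groove of the white guide block and push down until the gauge's base sits flat across the groove, and leave it standing there. Then read the groove's depth: if it is deeper than 12 mm (needle in the red) slide the yellow tab fully to the red end of the verdict board, otherwise fully to the green end. Do not knock the bottle, the dish or the case about.

Things in the scene. Friction and masses are not known exactly. Their poses are not given: they have to be found in the camera images.
- gauge_grip (a point): Depth gauge, loose, 0.4 kg, standing on its stand: a steel base 40 (own x) x 120 (own y) x 12 mm with an upright blue handle 24 (x) x 32 (y) mm, from 12 to 80 mm above the base's underside. This point is on the handle's axis, 48 mm above the underside; z up. The brass probe, 8 mm across, sticks out of the underside right below this point, 22 mm when free.
- dial (a point): Centre of the gauge's round dial, 52 mm across, on the base 46 mm along the gauge's +y and 24 mm above the underside. The needle points along the gauge's +y, the line between the colours, when the base sits flat on a groove 12 mm deep; it leans to the red (+x) side for a deeper groove, to the green (-x) side for a shallower one.
- probe (a joint): How far the gauge's probe is pushed in, m: 0 free, at most 0.020. With the base flat on the guide block, groove depth = 0.022 minus this value. Spring and friction carry the gauge's weight, so that it stands too high and leans until pushed down with about 5 N more; after that its own weight keeps it down.
- stand: Grey gauge stand, fixed, 70 x 110 mm: two blocks whose tops are 40 mm above the table, with a 35 mm gap for the probe. Origin at the centre of its underside.
- groove_top (a point): Guide block of a bed's side rail, white, fixed, 180 (x) x 90 (y) x 34 mm, with a straight groove 18 mm wide and 7 to 17 mm deep (unknown) along its whole length in the top, on its centre line. This point is at the middle of the groove's mouth, level with the block's top face; x runs along the groove, z up. Low clamp feet stick out 29 mm at its ends.
- board: Verdict board, fixed, white, 190 (x) x 62 (y) x 10 mm. Its +x end is green, its -x end is red. Origin at the centre of its underside.
- tab (a point): Centre of the yellow tab that slides along the board's x axis: an upright block 24 (x) x 30 (y) x 45 mm, from 12 to 57 mm above the table. It slides at about 2 N and stays where it is left.
- verdict (a joint): Position of the tab along the board, m: +0.055 fully at the green end, -0.055 fully at the red end; it starts near the middle.
- sanitiser: Bystander: clear bottle with white cap, 68 mm across, 170 mm high. Origin at its underside.
- dish: Bystander: white dish 130 mm across, 45 mm high. Origin at its underside.
- case: Bystander: closed instrument case, 115 x 216 x 64 mm. Origin at its underside.
Things that resemble listed ones, but are neither listed nor needed, are in the scene too. What is shaped like the part that bears groove_top but purple or turquoise is not meant.

How it is judged:
By the outcome, as a careful person would: the job done as asked, in the order asked, and still so for the second after the job is handed in, with the robot touching nothing.
It also fails if it takes over 48 s, if anything falls off the work surface, if the arm or the gripper's body presses on something with over 40 N, if the wrist force passes 120 N, or if a joint passes its speed limit or range.

## Robot

A 6-joint arm with a two-finger parallel gripper is mounted at the origin on the work surface. World frame = base frame: x ahead of the robot, y to its left, z up, the work surface at z = 0. Lengths are in m, angles in rad, forces in N, time in s.
With the tool pointing down it reaches from about 0.3 to 0.875 m from the base axis. Payload 6.4 kg.
Tool frame: the origin (TCP) lies midway between the tips of the shut fingers; the grasp point (between the pads) lies 19 mm behind it (ctrl.pinch_z is the distance from the TCP to the grasp point, in m); z points along the fingers, y is the line along which they close (so a half turn about z gives the same grasp; the last joint's range is limited). The gripper opens to 85 mm and grips with 20 to 120 N. Pads are 22 mm wide; open, the fingers measure 114 mm over their backs; the gripper's body (76 mm by 85 mm) begins 54 mm behind the grasp point. The pads swing forward as they close: fully open they stand 13 mm farther back than shut.
Start: joints at [-1.48, 0.181, 1.607, -0, 1.354, -0.206], TCP at [0.168, -0.55, 0.231] pointing down, gripper open.
Joint ranges: [-2.99, 2.99], [-0.89, 2.07], [0.3, 2.58], [-1.14, 4.28], [0, 2.63], [-3.12, 3.12]. Speed limits (rad/s): [2.57, 2.57, 3.01, 3.14, 3.14, 3.14].

## Interface

Orientations are given as a unit quaternion [w, x, y, z].
In Python, from bench import ctrl gives the robot as it stands.
- The arm moves only by the tool apply_moves, never from a script. Its argument "moves" is a list of rows, each an object with "jaw": the opening, from 0 (shut) to 1 (fully open); "offset": the shift along the tool's x, y, z in mm, a list of three; "rot": the turn, a rotation vector about the tool's x, y, z in degrees, a list of three. In form: [{"jaw": jaw, "offset": [dx, dy, dz], "rot": [ax, ay, az]}, ...]. A call has exactly 5 rows; each row shifts and turns the commanded pose from where the row before left it, along the tool's axes as they then stand; what a row does not reach is not made up. A row lasts 1/8 s, in which the tool goes at most 62.5 mm and 10.7 degrees, less where a joint would pass 70% of its speed; a pose out of reach is approached as far as the arm can. A call is refused whole if a number of a shift passes 62.5 or a number of a turn 10.7, either way. A call with a gripper value outside its range is refused whole. The fingers move at their own pace and stop on an object; the grip force is fixed at half the most. Time passes only in rows, so rows that do not move let the fingers close, or fill a call up. It gives the time, the measured TCP pose, the force, the opening and the grip force at its end, in the units of the state.
- ctrl.get_obs(): the state, without advancing time (a new reading comes with each control period).
- ctrl.camera(name): name is "side" or "top" or "wrist"; returns (picture, depth): 400x640x3 uint8, red, green, blue; 400x640 float32, m along the optical axis (not along the pixel's ray), 0 where there is no reading.
- ctrl.camera_params(name): a dict with "K" (3x3 intrinsics, pixels), "dist" ([k1, k2, p1, p2, k3] as OpenCV has them; the pictures are not rectified), "cam_to_world" (4x4, takes a point from camera to world coordinates); the wrist camera has in their place "mount" (4x4, takes a point from camera to tool coordinates, whose origin is the TCP and whose axes are the flange's). Camera axes: x right, y down, z forward; pixel columns grow to the right and rows downward; lengths in m; the calibration is good to about 2 mm. A picture is of the moment at which its call begins: read the wrist's pose just before it. camera_params takes no time and is no camera call.
- ctrl.hand_in(): hands the job in; it is judged then, once.
Trained networks look in the newest picture that a camera, given by its name, has taken for a name from the list of things; names that differ only in an ending like _2 or _b are one class to them, and where a whole thing is asked for, a point or a joint stands for the part that bears it (a point fixed in the world has none). Each returns a list of dicts, best first, with "score" (0 to 1); they miss things now and then, are a little off and sometimes report something else, mostly with a low value. They report only what shows in the picture. A call takes as long as a camera call. They do not tell look-alikes from the thing itself.
- ctrl.outline_of(camera, target): "region" (400x640 bool, what is visible of it) and "position" ([column, row] in pixels, amid what is visible of it).
The state is a dict: "time_s": time; "q": joint angles; "dq": joint speeds; "joint_efforts": joint torques, N m; "eef_pos": TCP position; "eef_rot": TCP orientation; "wrist_force": force on the tool from outside, world axes, zero at the start; "torque": the same for the moment, N m; "opening": opening from 0.0 (shut) to 1.0 (fully open); "grasp_force": force on a finger pad.
Only numpy, scipy, OpenCV 4.12 (cv2) and the standard library are available. Lean on these libraries where they do the work, as an engineer would, in place of code of your own. Each camera call takes 0.05 s, during which the arm holds its last target. There are 200 camera calls.

## Working session

There is one attempt and no reset: what is moved stays moved. The work goes in short steps, Python scripts to look and compute and a tool call to move; the robot and the scene stay as the last step left them, time stands still between calls to the robot, and variables do not carry over. Pictures are saved under pics/ and viewed, at most 10 in all, crops included, and the job is handed in when it is done.

Besides the shell and the picture viewer there is one more tool, called after "Call:" by a JSON object that holds its "api" and its "payload". apply_moves: Moves the arm, as the interface text tells. Its arguments: {"type":"object","properties":{"moves":{"type":"array"}},"required":["moves"]}

```bash
mkdir -p pics; ls
cat > h.py <<'E'
import numpy as np,cv2
from bench import ctrl
from scipy.spatial.transform import Rotation as R
def T_of(name):
    p=ctrl.camera_params(name)
    if 'cam_to_world' in p: return p,np.array(p['cam_to_world'])
    o=ctrl.get_obs(); M=np.eye(4); q=o['eef_rot']; M[:3,:3]=R.from_quat(np.r_[q[1:],q[0]]).as_matrix(); M[:3,3]=o['eef_pos']
    return p,M@np.array(p['mount'])
def pts(p,T,depth,uv):
    uv=np.asarray(uv,float).reshape(-1,2); 
    z=depth[uv[:,1].astype(int),uv[:,0].astype(int)]
    n=cv2.undistortPoints(uv[:,None],np.array(p['K']),np.array(p['dist']))[:,0]
    c=np.c_[n*z[:,None],z]; w=c@T[:3,:3].T+T[:3,3]
    return w[z>0]
def cloud(p,T,d,mask):
    r,c=np.nonzero(mask); return pts(p,T,d,np.c_[c,r])
def snap(name,fn=None):
    p,T=T_of(name); im,d=ctrl.camera(name)
    if fn: cv2.imwrite(fn,im[:,:,::-1])
    return p,T,im,d
E
cat > a.py <<'E'
from h import *
for n in ['top','side']:
    p,T,im,d=snap(n,f'pics/{n}.png')
    print(n,T[:3,3].round(3))
    for t in ['gauge_grip','dial','stand','groove_top','board','tab','sanitiser','dish','case']:
        for o in ctrl.outline_of(n,t)[:4]:
            w=cloud(p,T,d,o['region'])
            if len(w): 
                top=w[w[:,2]>np.percentile(w[:,2],95)-.006][:,:2].astype(np.float32)
                rc=cv2.minAreaRect(top*1000)
                print(t,round(o['score'],2),np.round(o['position']),'med',np.median(w,0).round(3),'zmax',np.percentile(w[:,2],98).round(3),'rect',np.round(rc[0]),np.round(rc[1]),round(rc[2]))
E
python3 a.py
```

```text
pics
top [0.231 0.009 1.649]
gauge_grip 0.6 [232. 198.] med [0.527 0.283 0.061] zmax 0.124 rect [532. 277.] [21. 32.] 19
dial 0.88 [234. 196.] med [0.527 0.281 0.06 ] zmax 0.124 rect [533. 278.] [22. 32.] 11
stand 0.73 [241. 211.] med [0.508 0.271 0.015] zmax 0.047 rect [508. 271.] [14. 98.] 21
groove_top 0.79 [413. 293.] med [ 0.243 -0.282  0.031] zmax 0.042 rect [ 224. -244.] [134. 178.] 15
groove_top 0.64 [260. 268.] med [0.308 0.199 0.032] zmax 0.041 rect [310. 201.] [180.  88.] 22
groove_top 0.62 [393. 227.] med [ 0.451 -0.221  0.055] zmax 0.064 rect [ 452. -224.] [28. 21.] 68
groove_top 0.6 [324. 211.] med [ 0.499 -0.013  0.034] zmax 0.041 rect [508. -12.] [180.  89.] 12
tab 0.2 [325. 209.] med [ 0.501 -0.013  0.034] zmax 0.041 rect [508. -13.] [180.  89.] 12
sanitiser 0.57 [247. 135.] med [0.719 0.241 0.115] zmax 0.175 rect [732. 248.] [29. 27.] 89
dish 0.76 [412. 141.] med [ 0.757 -0.295  0.02 ] zmax 0.048 rect [ 746. -289.] [123. 127.] 88
dish 0.21 [243. 209.] med [0.51  0.268 0.017] zmax 0.047 rect [529. 280.] [ 60. 100.] 21
case 0.78 [328. 119.] med [ 0.793 -0.018  0.063] 
[... 657 characters left out ...]
d [0.496 0.002 0.031] zmax 0.037 rect [508. -16.] [182.  97.] 12
board 0.68 [380. 188.] med [ 0.451 -0.216  0.01 ] zmax 0.057 rect [ 451. -224.] [31. 25.] 84
tab 0.56 [379. 183.] med [ 0.448 -0.215  0.041] zmax 0.059 rect [ 452. -224.] [30. 23.] 86
sanitiser 0.63 [210. 217.] med [0.717 0.261 0.083] zmax 0.17 rect [731. 249.] [27. 28.] 2
sanitiser 0.23 [331. 215.] med [0.497 0.003 0.031] zmax 0.037 rect [508. -16.] [182.  97.] 12
dish 0.8 [317. 154.] med [ 0.759 -0.312  0.029] zmax 0.046 rect [ 748. -289.] [126. 128.] 70
case 0.7 [257. 184.] med [0.775 0.008 0.061] zmax 0.067 rect [802. -21.] [117. 221.] 4
case 0.22 [269. 274.] med [0.509 0.304 0.017] zmax 0.042 rect [505. 277.] [ 37. 107.] 3
```

View pics/top.png

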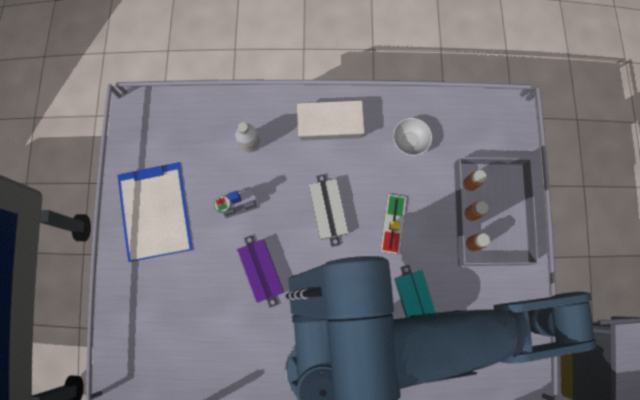

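View pics/side.png

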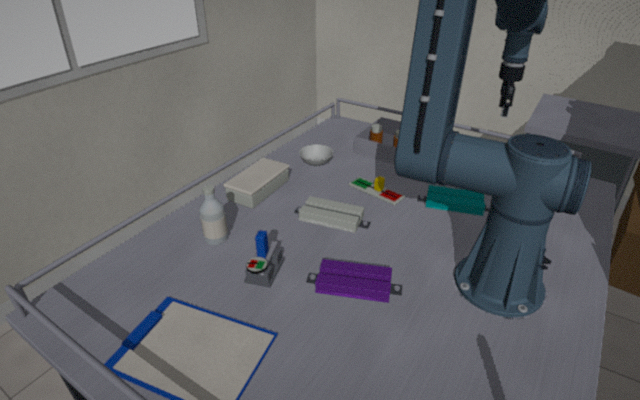

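Three guide blocks are in view in the top picture: purple (260,268), white (328,209) and turquoise (415,292). The white one is meant, by its colour. The gauge has its blue handle at (233,197) and its dial at (223,204). On the board, green is at (396,207), red at (391,240) and the tab at (394,226).

```bash
cat >> h.py <<'E'
def tool():
    o=ctrl.get_obs(); q=o['eef_rot']; return o,np.array(o['eef_pos']),R.from_quat(np.r_[q[1:],q[0]]).as_matrix()
def plan(xyz,yaw_y=None):
    """offset in tool axes (mm) to xyz with present orientation; turn to bring tool y to yaw_y (deg, mod 180), pointing straight down"""
    o,p,M=tool(); print('tcp',p.round(4),'yawY',np.degrees(np.arctan2(M[1,1],M[0,1])).round(2),'z',M[:,2].round(4),'q',np.round(o['q'],3),'t',o['time_s'])
    print('offset mm',((np.array(xyz)-p)@M*1000).round(1))
    if yaw_y is not None:
        a=np.radians(yaw_y)
        for s in (1,-1):
            y=s*np.array([np.cos(a),np.sin(a),0]); z=np.array([0,0,-1.]); G=np.c_[np.cross(y,z),y,z]
            print('rotvec',np.degrees(R.from_matrix(M.T@G).as_rotvec()).round(1))
E
cat > b.py <<'E'
from h import *
p,T,im,d=snap('top')
hsv=cv2.cvtColor(im,cv2.COLOR_RGB2HSV)
def col(lo,hi,box):
    m=cv2.inRange(hsv,np.array(lo),np.array(hi))>0; k=np.zeros_like(m); k[box[1]:box[3],box[0]:box[2]]=1; return m&k
for n,lo,hi,b in [('blue',(100,120,60),(130,255,255),(215,180,260,220)),('dred',(0,150,80),(8,255,255),(205,190,245,220)),('dgreen',(45,120,60),(85,255,255),(205,190,245,220)),
   ('bgreen',(45,120,60),(85,255,255),(370,180,420,260)),('bred',(0,150,80),(8,255,255),(370,180,420,260)),('tab',(20,120,80),(35,255,255),(370,180,420,260))]:
    w=cloud(p,T,d,col(lo,hi,b)); print(n,len(w),np.median(w,0).round(3))
m=np.zeros(d.shape,bool); m[190:225,210:262]=1
w=cloud(p,T,d,m); b=w[(w[:,2]>.035)&(w[:,2]<.09)]; print('base+dial',cv2.minAreaRect((b[:,:2]*1000).astype(np.float32)))
plan([.533,.278,.30],21)
E
python3 b.py
```

```text
blue 96 [0.527 0.277 0.118]
dred 8 [0.523 0.334 0.061]
dgreen 25 [0.505 0.322 0.062]
bgreen 181 [ 0.521 -0.232  0.011]
bred 165 [ 0.403 -0.209  0.011]
tab 75 [ 0.451 -0.221  0.056]
base+dial ((529.0006713867188, 284.6612548828125), (61.77260971069336, 130.77593994140625), 19.209312438964844)
tcp [ 0.1682 -0.5499  0.2313] yawY -73.0 z [ 0. -0. -1.] q [-1.48   0.181  1.607  0.     1.354 -0.206] t 1.05
offset mm [ 591.  -685.   -68.7]
rotvec [  0.   0. -94.]
rotvec [ 0. -0. 86.]
```

Call:
{"api": "apply_moves", "payload": {"moves": [{"jaw": 1,"offset": [37,-43,-14],"rot": [0,0,0]},{"jaw": 1,"offset": [37,-43,-14],"rot": [0,0,0]},{"jaw": 1,"offset": [37,-43,-14],"rot": [0,0,0]},{"jaw": 1,"offset": [37,-43,-14],"rot": [0,0,0]},{"jaw": 1,"offset": [37,-43,-13],"rot": [0,0,0]}]}}

```text
time_s: 1.68
eef_pos: [0.2826, -0.2885, 0.3009]
eef_rot: [0.0, 0.989, 0.148, 0.0]
wrist_force: [1.9, -0.9, -0.2]
opening: 1.0
grasp_force: 0.0
```

Call:
{"api": "apply_moves", "payload": {"moves": [{"jaw": 1,"offset": [37,-43,0],"rot": [0,0,0]},{"jaw": 1,"offset": [37,-43,0],"rot": [0,0,0]},{"jaw": 1,"offset": [37,-43,0],"rot": [0,0,0]},{"jaw": 1,"offset": [37,-43,0],"rot": [0,0,0]},{"jaw": 1,"offset": [37,-43,0],"rot": [0,0,0]}]}}

```text
time_s: 2.3
eef_pos: [0.3968, -0.0287, 0.3008]
eef_rot: [0.0, 0.989, 0.148, 0.001]
wrist_force: [1.3, -0.6, 0.6]
opening: 0.998
grasp_force: 0.0
```

Call:
{"api": "apply_moves", "payload": {"moves": [{"jaw": 1,"offset": [37,-43,0],"rot": [0,0,0]},{"jaw": 1,"offset": [37,-43,0],"rot": [0,0,0]},{"jaw": 1,"offset": [37,-43,0],"rot": [0,0,0]},{"jaw": 1,"offset": [37,-43,0],"rot": [0,0,0]},{"jaw": 1,"offset": [37,-43,0],"rot": [0,0,0]}]}}

```text
time_s: 2.92
eef_pos: [0.5108, 0.2312, 0.3004]
eef_rot: [0.0, 0.989, 0.148, 0.0]
wrist_force: [-0.3, 0.2, 1.4]
opening: 0.998
grasp_force: 0.0
```

Call:
{"api": "apply_moves", "payload": {"moves": [{"jaw": 1,"offset": [0,0,0],"rot": [0,0,-10.5]},{"jaw": 1,"offset": [0,0,0],"rot": [0,0,-10.5]},{"jaw": 1,"offset": [0,0,0],"rot": [0,0,-10.5]},{"jaw": 1,"offset": [0,0,0],"rot": [0,0,-10.5]},{"jaw": 1,"offset": [0,0,0],"rot": [0,0,-10.5]}]}}

```text
time_s: 3.55
eef_pos: [0.5103, 0.2293, 0.3003]
eef_rot: [-0.0, 0.82, 0.573, 0.0]
wrist_force: [-0.0, -0.7, 0.5]
opening: 1.002
grasp_force: 0.0
```

Call:
{"api": "apply_moves", "payload": {"moves": [{"jaw": 1,"offset": [0,0,0],"rot": [0,0,-10.5]},{"jaw": 1,"offset": [0,0,0],"rot": [0,0,-10.5]},{"jaw": 1,"offset": [0,0,0],"rot": [0,0,-10.5]},{"jaw": 1,"offset": [0,0,0],"rot": [0,0,-10]},{"jaw": 1,"offset": [0,0,0],"rot": [0,0,0]}]}}

```text
time_s: 4.18
eef_pos: [0.5103, 0.2292, 0.3003]
eef_rot: [-0.0, 0.567, 0.824, -0.0]
wrist_force: [-0.0, -0.5, -0.6]
opening: 1.002
grasp_force: 0.0
```

```bash
cat > c.py <<'E'
from h import *
plan([.53,.278,.2],20)
p,T,im,d=snap('wrist','pics/w1.png')
print('mount',np.round(p['mount'],3).tolist())
for t in ['gauge_grip','dial','stand']:
    for o in ctrl.outline_of('wrist',t)[:2]:
        w=cloud(p,T,d,o['region'])
        print(t,o['score'],o['position'],len(w),np.median(w,0).round(4))
hsv=cv2.cvtColor(im,cv2.COLOR_RGB2HSV)
for n,lo,hi in [('blue',(100,120,60),(130,255,255)),('dred',(0,150,80),(8,255,255)),('dgreen',(45,120,60),(85,255,255))]:
    w=cloud(p,T,d,cv2.inRange(hsv,lo,hi)>0); 
    if len(w)<9: print(n,len(w)); continue
    print(n,len(w),np.median(w,0).round(4))
    if n=='blue': w=w[abs(w[:,2]-.12)<.006]
    rc=cv2.minAreaRect((w[:,:2]*1000).astype(np.float32)); print(rc,w[:,2].mean())
w=cloud(p,T,d,np.ones(d.shape,bool)); b=w[(abs(w[:,2]-.052)<.004)&(abs(w[:,0]-.53)<.1)&(abs(w[:,1]-.28)<.1)]
print('base',len(b),cv2.minAreaRect((b[:,:2]*1000).astype(np.float32)))
E
python3 c.py
```

```text
tcp [0.5103 0.2292 0.3003] yawY 20.92 z [-0. -0. -1.] q [ 0.21   0.096  1.563  0.     1.483 -0.155] t 4.175
offset mm [ 38.5  35.8 100.3]
rotvec [-0.  -0.   0.9]
rotvec [   0.    -0.  -179.1]
mount [[-0.001, -0.945, -0.328, 0.085], [1.0, -0.001, -0.001, -0.0], [0.001, -0.328, 0.945, -0.143], [0.0, 0.0, 0.0, 1.0]]
gauge_grip 0.68 [352.1, 116.8] 4004 [0.5254 0.2908 0.0622]
dial 0.62 [352.6, 116.5] 4130 [0.5254 0.2909 0.0622]
stand 0.81 [328.6, 121.5] 1284 [0.5099 0.2682 0.0102]
blue 952 [0.53   0.2806 0.1196]
((531.2584838867188, 277.49267578125), (24.144962310791016, 30.708759307861328), 21.654621124267578) 0.11981032081954196
dred 309 [0.524  0.3261 0.0627]
((524.0388793945312, 324.72100830078125), (15.682703971862793, 26.91948699951172), 18.38640022277832) 0.06271661811522283
dgreen 323 [0.5057 0.3184 0.0627]
((504.08624267578125, 57.66007995605469), (31.631183624267578, 549.4050903320312), 0.8843829035758972) 0.06434467884449421
base 1288 ((529.5287475585938, 278.197265625), (43.662841796875, 123.87537384033203), 24.36847496032715)
```

Call:
{"api": "apply_moves", "payload": {"moves": [{"jaw": 1,"offset": [37.5,36.5,10],"rot": [0,0,0.5]},{"jaw": 1,"offset": [0,0,60],"rot": [0,0,0]},{"jaw": 1,"offset": [0,0,60],"rot": [0,0,0]},{"jaw": 1,"offset": [0,0,50],"rot": [0,0,0]},{"jaw": 1,"offset": [0,0,51],"rot": [0,0,0]}]}}

```text
time_s: 5.0
eef_pos: [0.5309, 0.2774, 0.0678]
eef_rot: [0.0, 0.571, 0.821, 0.0]
wrist_force: [1.3, -0.1, -0.1]
opening: 0.998
grasp_force: 0.0
```

Call:
{"api": "apply_moves", "payload": {"moves": [{"jaw": 0,"offset": [0,0,0],"rot": [0,0,0]},{"jaw": 0,"offset": [0,0,0],"rot": [0,0,0]},{"jaw": 0,"offset": [0,0,0],"rot": [0,0,0]},{"jaw": 0,"offset": [0,0,0],"rot": [0,0,0]},{"jaw": 0,"offset": [0,0,0],"rot": [0,0,0]}]}}

```text
time_s: 5.62
eef_pos: [0.5328, 0.2779, 0.0721]
eef_rot: [0.001, 0.57, 0.822, 0.002]
wrist_force: [-0.6, 0.7, 7.5]
opening: 0.275
grasp_force: 59.9
```

Call:
{"api": "apply_moves", "payload": {"moves": [{"jaw": 0,"offset": [0,0,-10],"rot": [0,0,0]},{"jaw": 0,"offset": [0,0,-20],"rot": [0,0,0]},{"jaw": 0,"offset": [0,0,-30],"rot": [0,0,0]},{"jaw": 0,"offset": [0,0,-30],"rot": [0,0,0]},{"jaw": 0,"offset": [0,0,-10],"rot": [0,0,0]}]}}

```text
time_s: 6.25
eef_pos: [0.5323, 0.2778, 0.1727]
eef_rot: [0.002, 0.57, 0.822, 0.002]
wrist_force: [0.2, -0.4, -4.2]
opening: 0.274
grasp_force: 59.6
```

```bash
cat > d.py <<'E'
from h import *
o=ctrl.get_obs(); print(o['wrist_force'],o['opening'],o['torque'])
p,T,im,d=snap('wrist','pics/w2.png')
_,t,M=tool()
hsv=cv2.cvtColor(im,cv2.COLOR_RGB2HSV)
for n,lo,hi in [('blue',(100,120,60),(130,255,255)),('dred',(0,150,80),(8,255,255)),('dgreen',(45,120,60),(85,255,255))]:
    w=cloud(p,T,d,cv2.inRange(hsv,lo,hi)>0)
    w=w[np.linalg.norm(w-t,axis=1)<.12]
    if len(w)<9: print(n,len(w)); continue
    l=(w-t)@M*1000
    print(n,len(w),'world',np.median(w,0).round(4),'tool',np.median(l,0).round(1))
    if n!='blue':
        A=np.c_[l[:,:2],np.ones(len(l))]; print(' slope',np.linalg.lstsq(A,l[:,2],rcond=None)[0].round(3))
plan([.508,-.013,.16],12)
pt,Tt,it,dt=snap('top')
for o in ctrl.outline_of('top','groove_top')[:4]:
    w=cloud(pt,Tt,dt,o['region']); 
    if abs(np.median(w[:,1])+.013)<.03:
        w=w[(w[:,2]>.03)]; print(cv2.minAreaRect((w[:,:2]*1000).astype(np.float32)),np.percentile(w[:,2],[50,90]))
E
python3 d.py
```

```text
[ 0.16404604 -0.43292259 -4.22379506] 0.27410442095633303 [-0.02657668 -0.03026733  0.04739893]
blue 7858 world [0.529  0.2883 0.2187] tool [ 13.   -0.2 -46. ]
dred 1748 world [0.5243 0.3265 0.1631] tool [49.4  9.3  9.6]
 slope [0.000e+00 6.000e-03 9.549e+00]
dgreen 1916 world [0.5059 0.3186 0.1631] tool [ 47.6 -10.5   9.5]
 slope [-3.000e-03  4.000e-03  9.705e+00]
tcp [0.5323 0.2778 0.1727] yawY 20.51 z [ 0.0045  0.0014 -1.    ] q [ 0.284  0.289  1.599  0.     1.249 -0.074] t 6.3
offset mm [-263.9 -124.7   12.2]
rotvec [ 0.3 -0.   8.5]
rotvec [   0.     0.4 -171.5]
((508.7529296875, -12.64956283569336), (179.8485870361328, 89.83900451660156), 12.193461418151855) [0.03504256 0.03952359]
```

View pics/w2.png

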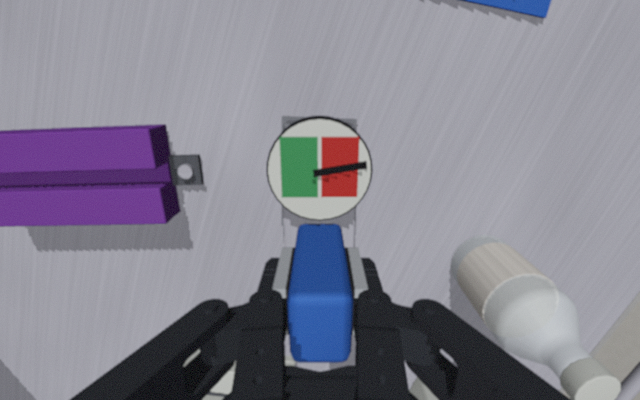

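Call:
{"api": "apply_moves", "payload": {"moves": [{"jaw": 0,"offset": [-40,-19,0],"rot": [0,0,0]},{"jaw": 0,"offset": [-56,-26,0],"rot": [0,0,0]},{"jaw": 0,"offset": [-56,-26,0],"rot": [0,0,0]},{"jaw": 0,"offset": [-56,-26,0],"rot": [0,0,0]},{"jaw": 0,"offset": [-56,-27,0],"rot": [0,0,0]}]}}

```text
time_s: 7.02
eef_pos: [0.5058, -0.0149, 0.1678]
eef_rot: [-0.001, 0.57, 0.822, -0.0]
wrist_force: [1.7, -0.4, -3.8]
opening: 0.276
grasp_force: 60.1
```

Call:
{"api": "apply_moves", "payload": {"moves": [{"jaw": 0,"offset": [0,0,0],"rot": [0,0,8.3]},{"jaw": 0,"offset": [0,0,20],"rot": [0,0,0]},{"jaw": 0,"offset": [0,0,20],"rot": [0,0,0]},{"jaw": 0,"offset": [0,0,0],"rot": [0,0,0]},{"jaw": 0,"offset": [0,0,0],"rot": [0,0,0]}]}}

```text
time_s: 7.65
eef_pos: [0.5071, -0.0133, 0.1292]
eef_rot: [-0.0, 0.628, 0.778, -0.0]
wrist_force: [0.1, -0.4, -4.2]
opening: 0.274
grasp_force: 60.3
```

```bash
cat > e.py <<'E'
from h import *
plan([.5088,-.0126,.13],12.2)
p,T,im,d=snap('wrist','pics/w3.png')
_,t,M=tool()
w=cloud(p,T,d,np.ones(d.shape,bool)); l=(w-t)@M*1000
b=(abs(w[:,2]-.035)<.005)&(np.hypot(w[:,0]-.509,w[:,1]+.013)<.12)
print('block top z',np.median(w[b,2]),len(w[b]))
print('bounds tool',np.percentile(l[b],[.5,99.5],axis=0).round(1).tolist())
# groove edges at each side: points lower than the top
for s in (-1,1):
    for a in (30,45,60,75):
        k=(abs(s*l[:,1]-a)<3)&(abs(l[:,0])<60)
        kt=k&(w[:,2]>.031)&(w[:,2]<.042); x=np.sort(l[kt,0]); 
        if len(x)<5: continue
        g=np.diff(x); i=g.argmax(); print(s,a,'top x range',x[0].round(1),x[-1].round(1),'gap',x[i].round(1),x[i+1].round(1))
pt,Tt,it,dt=snap('side','pics/s3.png')
cv2.imwrite('pics/s3c.png',cv2.resize(it[150:270,260:420,::-1],None,fx=5,fy=5,interpolation=cv2.INTER_CUBIC))
E
python3 e.py
```

```text
tcp [ 0.5071 -0.0133  0.1292] yawY 12.21 z [-7.e-04  2.e-04 -1.e+00] q [-0.261  0.151  1.864  0.     1.127 -0.474] t 7.65
offset mm [ 0.3  1.8 -0.8]
rotvec [-0. -0.  0.]
rotvec [ 0.0e+00 -1.0e-01 -1.8e+02]
block top z 0.034452784585784074 12309
bounds tool [[-47.4, -89.0, 93.6], [42.0, 88.9, 99.1]]
-1 30 top x range -42.3 -11.8 gap -42.3 -40.9
-1 45 top x range -46.6 42.2 gap -11.3 7.0
-1 60 top x range -47.4 42.2 gap -11.6 7.1
-1 75 top x range -47.1 42.2 gap -11.3 6.9
1 30 top x range -47.5 -11.6 gap -47.5 -46.5
1 45 top x range -48.7 41.9 gap -12.0 6.1
1 60 top x range -47.9 42.0 gap -11.9 6.2
1 75 top x range -48.4 41.8 gap -11.8 6.2
```

View pics/w3.png

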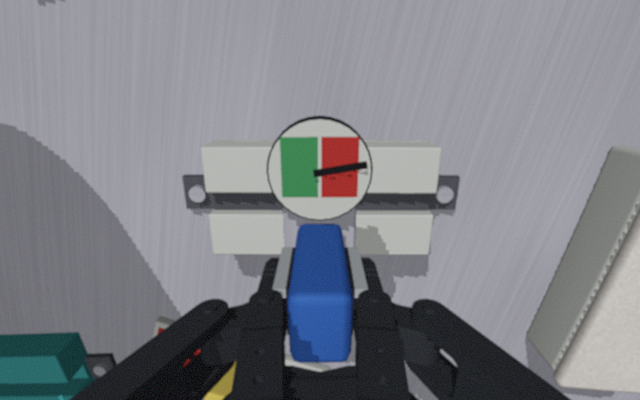

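```bash
cat > f.py <<'E'
from h import *
p,T,im,d=snap('wrist')
_,t,M=tool()
hsv=cv2.cvtColor(im,cv2.COLOR_RGB2HSV)
w=cloud(p,T,d,cv2.inRange(hsv,(100,120,40),(130,255,255))>0); l=(w-t)@M*1000; l=l[np.linalg.norm(l,axis=1)<90]
print(np.percentile(l,[1,10,50,90,99],axis=0).round(1))
tp=l[abs(l[:,2]+46)<2]; print('top face',len(tp),np.percentile(tp,[1,99],axis=0).round(1))
ff=l[l[:,2]>-42]; print('front face',len(ff),np.median(ff,0).round(1), np.percentile(ff[:,0],[5,95]))
# dial disc: everything near tool z 9.6
w=cloud(p,T,d,np.ones(d.shape,bool)); l=(w-t)@M*1000
k=(abs(l[:,2]-10)<2)&(abs(l[:,1])<30)&(l[:,0]>18)&(l[:,0]<85); print('dial',np.percentile(l[k],[.3,99.7],axis=0).round(1))
E
python3 f.py
```

```text
[[-13.5 -12.2 -49.2]
 [ -7.4  -9.5 -48.6]
 [ 12.8  -0.3 -45.9]
 [ 15.1   8.6  -6.6]
 [ 15.5  11.2  12. ]]
top face 2260 [[-14.3 -12.1 -48. ]
 [ 15.3  11.2 -44.2]]
front face 3317 [ 14.8  -0.7 -22.1] [12.44398424 15.35924997]
dial [[ 19.9 -25.9   8.1]
 [ 70.2  24.4  11.8]]
```

Call:
{"api": "apply_moves", "payload": {"moves": [{"jaw": 0,"offset": [-2,1,0],"rot": [0,0,0]},{"jaw": 0,"offset": [0,0,15],"rot": [0,0,0]},{"jaw": 0,"offset": [0,0,15],"rot": [0,0,0]},{"jaw": 0,"offset": [0,0,10],"rot": [0,0,0]},{"jaw": 0,"offset": [0,0,5],"rot": [0,0,0]}]}}

```text
time_s: 8.43
eef_pos: [0.5079, -0.0149, 0.083]
eef_rot: [-0.001, 0.628, 0.778, -0.0]
wrist_force: [0.3, 0.0, -3.8]
opening: 0.276
grasp_force: 60.6
```

Call:
{"api": "apply_moves", "payload": {"moves": [{"jaw": 0,"offset": [0,0,5],"rot": [0,0,0]},{"jaw": 0,"offset": [0,0,4],"rot": [0,0,0]},{"jaw": 0,"offset": [0,0,3],"rot": [0,0,0]},{"jaw": 0,"offset": [0,0,2],"rot": [0,0,0]},{"jaw": 0,"offset": [0,0,0],"rot": [0,0,0]}]}}

```text
time_s: 9.05
eef_pos: [0.5088, -0.0152, 0.0705]
eef_rot: [0.0, 0.628, 0.778, 0.0]
wrist_force: [-1.9, -0.0, 2.7]
opening: 0.277
grasp_force: 61.4
```

```bash
cat > g.py <<'E'
from h import *
import sys
o=ctrl.get_obs(); print(np.round(o['wrist_force'],1),np.round(o['torque'],2),o['opening'])
plan([.5088,-.0126,.0676],12.2)
p,T,im,d=snap('wrist',f'pics/{sys.argv[1]}.png')
_,t,M=tool()
w=cloud(p,T,d,np.ones(d.shape,bool)); l=(w-t)@M*1000
k=(abs(l[:,2]-10)<6)&(abs(l[:,1])<26)&(l[:,0]>20)&(l[:,0]<72); A=np.c_[l[k][:,:2]-[46,0],np.ones(k.sum())]; W=np.c_[w[k]]
c=np.linalg.lstsq(A,w[k][:,2]*1000,rcond=None)[0]; print('dial world z plane (slope x,y, z at centre mm)',c.round(3))
b=(abs(w[:,2]-.034)<.004)&(abs(l[:,1])>30)&(abs(l[:,1])<90)&(abs(l[:,0])<48); print('block z',np.median(w[b,2])*1000)
E
python3 g.py w4
```

```text
[-1.9 -0.   2.7] [ 0.04  0.47 -0.  ] 0.276758978340365
tcp [ 0.5088 -0.0152  0.0705] yawY 12.21 z [ 5.e-04 -1.e-04 -1.e+00] q [-0.263  0.248  1.891 -0.     1.002 -0.476] t 9.05
offset mm [2.5 0.5 2.9]
rotvec [0. 0. 0.]
rotvec [  -0.    0. -180.]
dial world z plane (slope x,y, z at centre mm) [-2.0000e-03 -4.0000e-03  6.0659e+01]
block z 34.48280640732028
```

View pics/w4.png

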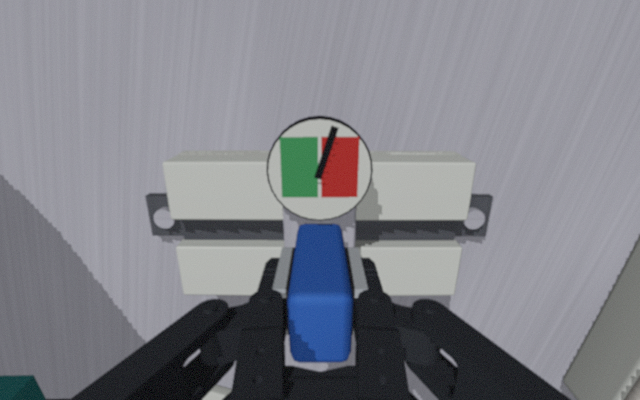

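Seen from the wrist, the probe is in the groove. The needle at (327,150) has swung from full red to about 20° off the line, and the base is still about 2 mm too high, so I push on.

Call:
{"api": "apply_moves", "payload": {"moves": [{"jaw": 0,"offset": [0,0,1.5],"rot": [0,0,0]},{"jaw": 0,"offset": [0,0,1],"rot": [0,0,0]},{"jaw": 0,"offset": [0,0,1],"rot": [0,0,0]},{"jaw": 0,"offset": [0,0,1],"rot": [0,0,0]},{"jaw": 0,"offset": [0,0,0],"rot": [0,0,0]}]}}

```text
time_s: 9.72
eef_pos: [0.5089, -0.0153, 0.0663]
eef_rot: [0.0, 0.628, 0.778, 0.0]
wrist_force: [-4.1, -0.3, 8.9]
opening: 0.272
grasp_force: 62.2
```

```bash
python3 g.py w5
```

```text
[-4.1 -0.3  8.9] [0.18 0.76 0.04] 0.27217439115595865
tcp [ 0.5089 -0.0153  0.0663] yawY 12.2 z [ 4.e-04 -2.e-04 -1.e+00] q [-0.263  0.255  1.893 -0.     0.994 -0.476] t 9.725
offset mm [ 2.6  0.5 -1.3]
rotvec [0. 0. 0.]
rotvec [  -0.    0. -180.]
dial world z plane (slope x,y, z at centre mm) [-0.0000e+00 -8.0000e-03  5.6542e+01]
block z 34.50648881800514
```

Call:
{"api": "apply_moves", "payload": {"moves": [{"jaw": 0,"offset": [0,0,1],"rot": [0,0,0]},{"jaw": 0,"offset": [0,0,1],"rot": [0,0,0]},{"jaw": 0,"offset": [0,0,1],"rot": [0,0,0]},{"jaw": 0,"offset": [0,0,0],"rot": [0,0,0]},{"jaw": 0,"offset": [0,0,0],"rot": [0,0,0]}]}}

```text
time_s: 10.4
eef_pos: [0.5089, -0.0153, 0.0662]
eef_rot: [0.0, 0.628, 0.778, -0.0]
wrist_force: [-17.1, 1.9, 37.6]
opening: 0.273
grasp_force: 65.8
```

```bash
python3 g.py w6
```

```text
[-17.1   1.9  37.6] [ 0.44  2.91 -0.1 ] 0.2734686404871861
tcp [ 0.5089 -0.0153  0.0662] yawY 12.23 z [-3.e-04 -5.e-04 -1.e+00] q [-2.630e-01  2.560e-01  1.892e+00 -1.000e-03  9.940e-01 -4.760e-01] t 10.4
offset mm [ 2.6  0.4 -1.4]
rotvec [-0.  0.  0.]
rotvec [  -0.   -0. -180.]
dial world z plane (slope x,y, z at centre mm) [ 1.0000e-03 -9.0000e-03  5.6523e+01]
block z 34.47468877723087
```

View pics/w6.png

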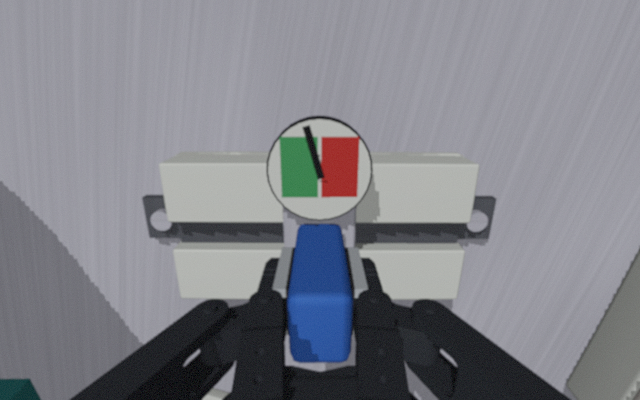

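The gauge is seated: it stopped moving while the force rose. The needle leans to the green side, from (320,178) to (307,128). I relieve the load, release and retreat.

Call:
{"api": "apply_moves", "payload": {"moves": [{"jaw": 0,"offset": [0,0,-1.5],"rot": [0,0,0]},{"jaw": 0,"offset": [0,0,-1.3],"rot": [0,0,0]},{"jaw": 0.5,"offset": [0,0,0],"rot": [0,0,0]},{"jaw": 0.7,"offset": [0,0,0],"rot": [0,0,0]},{"jaw": 0.7,"offset": [0,0,0],"rot": [0,0,0]}]}}

```text
time_s: 11.08
eef_pos: [0.5086, -0.0151, 0.0653]
eef_rot: [-0.0, 0.628, 0.778, -0.0]
wrist_force: [0.4, -0.7, -0.6]
opening: 0.698
grasp_force: 0.0
```

Call:
{"api": "apply_moves", "payload": {"moves": [{"jaw": 0.7,"offset": [0,0,-10],"rot": [0,0,0]},{"jaw": 0.7,"offset": [0,0,-30],"rot": [0,0,0]},{"jaw": 0.7,"offset": [0,0,-45],"rot": [0,0,0]},{"jaw": 0.7,"offset": [0,0,-45],"rot": [0,0,0]},{"jaw": 0.7,"offset": [0,0,0],"rot": [0,0,0]}]}}

```text
time_s: 11.7
eef_pos: [0.5116, -0.0158, 0.2006]
eef_rot: [0.004, 0.628, 0.778, 0.002]
wrist_force: [0.2, 0.2, 0.3]
opening: 0.702
grasp_force: 0.0
```

```bash
cat > i.py <<'E'
from h import *
import sys
p,T,im,d=snap('wrist',f'pics/{sys.argv[1]}.png')
cv2.imwrite(f'pics/{sys.argv[1]}.png',im[:,:,::-1])
_,t,M=tool(); hsv=cv2.cvtColor(im,cv2.COLOR_RGB2HSV)
W=pts(p,T,d,np.stack(np.meshgrid(np.arange(640),np.arange(400)),-1).reshape(-1,2)); 
l=(W-t)@M*1000
for n,c,lo,hi in [('dial',np.array([.499,.032]),50,64)]:
    k=(np.hypot(*(W[:,:2]-c).T)<.022)&(W[:,2]*1000>lo)&(W[:,2]*1000<hi)
    A=np.c_[W[k][:,:2]-c,np.ones(k.sum())]; print(n,k.sum(),'slopes,z',np.linalg.lstsq(A,W[k][:,2],rcond=None)[0].round(4))
w=cloud(p,T,d,cv2.inRange(hsv,(100,120,40),(130,255,255))>0); w=w[(np.hypot(w[:,0]-.509,w[:,1]+.015)<.05)]
tp=w[w[:,2]>.106]; print('handle top',len(tp),tp.mean(0).round(4))
A=np.c_[tp[:,:2]-tp[:,:2].mean(0),np.ones(len(tp))]; print(np.linalg.lstsq(A,tp[:,2],rcond=None)[0].round(4))
pt,Tt,it,dt=snap('top'); h2=cv2.cvtColor(it,cv2.COLOR_RGB2HSV)
m=cv2.inRange(h2,(20,120,80),(35,255,255)); m[:,:370]=0;m[:,420:]=0; m[:180]=0; m[260:]=0
w=cloud(pt,Tt,dt,m>0); w=w[w[:,2]>.05]; print('tab',len(w),w.mean(0).round(4),cv2.minAreaRect((w[:,:2]*1000).astype(np.float32)))
for nm,lo,hi in [('g',(45,120,60),(85,255,255)),('r',(0,150,80),(8,255,255))]:
    m=cv2.inRange(h2,lo,hi); m[:,:370]=0;m[:,420:]=0; m[:180]=0; m[260:]=0
    w=cloud(pt,Tt,dt,m>0); print(nm,cv2.minAreaRect((w[:,:2]*1000).astype(np.float32)))
plan([.4515,-.221,.18],100)
E
python3 i.py w7
```

```text
dial 2012 slopes,z [-0.0071 -0.0022  0.0566]
handle top 1172 [ 0.5076 -0.0135  0.1141]
[ 0.0116 -0.0808  0.1141]
tab 66 [ 0.4524 -0.2223  0.0572] ((452.8388366699219, -221.70790100097656), (22.508745193481445, 29.367069244384766), 1.3420101404190063)
g ((522.1956176757812, -233.79733276367188), (44.72943115234375, 55.15544509887695), 81.45466613769531)
r ((404.9482727050781, -214.66969299316406), (44.547481536865234, 55.831363677978516), 80.53273010253906)
tcp [ 0.5088 -0.0152  0.1962] yawY 12.2 z [ 1.3e-03 -4.0e-04 -1.0e+00] q [-0.263  0.067  1.807 -0.     1.266 -0.476] t 11.8
offset mm [-189.1  -99.5   16.2]
rotvec [  0.    0.1 -87.8]
rotvec [ 0.1 -0.  92.2]
```

View pics/w7.png

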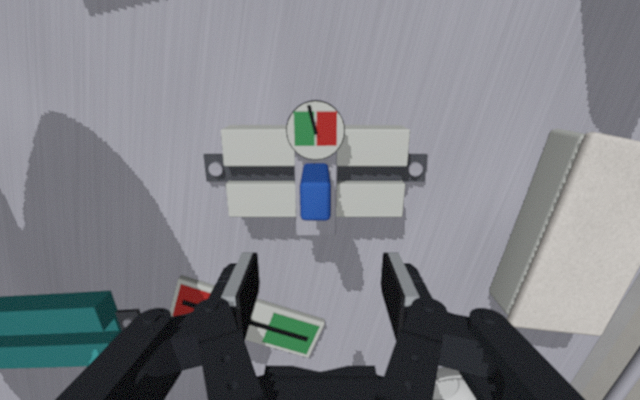

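The gauge stands flat and free, and the needle at (313,118) is still on green. So I slide the tab to the green end, world +x along a board axis of about -9.3°, pushing with shut fingers from the red side.

Call:
{"api": "apply_moves", "payload": {"moves": [{"jaw": 0,"offset": [-43,-36,0],"rot": [0,0,0]},{"jaw": 0,"offset": [-43,-36,0],"rot": [0,0,0]},{"jaw": 0,"offset": [-43,-36,0],"rot": [0,0,0]},{"jaw": 0,"offset": [-43,-37,0],"rot": [0,0,0]},{"jaw": 0,"offset": [0,0,0],"rot": [0,0,10.7]}]}}

```text
time_s: 12.42
eef_pos: [0.4008, -0.2165, 0.1941]
eef_rot: [-0.001, 0.701, 0.713, -0.0]
wrist_force: [0.8, 0.7, 0.4]
opening: 0.001
grasp_force: 0.0
```

Call:
{"api": "apply_moves", "payload": {"moves": [{"jaw": 0,"offset": [0,0,0],"rot": [0,0,10.7]},{"jaw": 0,"offset": [0,0,50],"rot": [0,0,0]},{"jaw": 0,"offset": [0,0,40],"rot": [0,0,0]},{"jaw": 0,"offset": [0,0,0],"rot": [0,0,0]},{"jaw": 0,"offset": [0,0,0],"rot": [0,0,0]}]}}

```text
time_s: 13.05
eef_pos: [0.4035, -0.2141, 0.1061]
eef_rot: [-0.0, 0.761, 0.648, 0.0]
wrist_force: [0.8, 1.2, 0.6]
opening: -0.001
grasp_force: 0.0
```

```bash
cat > k.py <<'E'
from h import *
plan([.4034,-.2143,.03],-9.3)
o,t,M=tool()
p,T,im,d=snap('wrist','pics/w8.png'); hsv=cv2.cvtColor(im,cv2.COLOR_RGB2HSV)
for nm,lo,hi in [('tab',(20,120,80),(35,255,255)),('g',(45,120,60),(85,255,255)),('r',(0,150,80),(8,255,255))]:
    w=cloud(p,T,d,cv2.inRange(hsv,lo,hi)>0); w=w[np.hypot(w[:,0]-.46,w[:,1]+.22)<.12]
    if len(w)<10: print(nm,len(w)); continue
    l=(w-t)@M*1000; print(nm,len(w),np.percentile(l,[2,98],axis=0).round(1).tolist())
    rc=cv2.minAreaRect((w[:,:2]*1000).astype(np.float32)); print(rc)
E
python3 k.py
```

```text
tcp [ 0.4035 -0.2141  0.1061] yawY -9.19 z [-1.e-04  1.e-04 -1.e+00] q [-0.749  0.077  2.003  0.     1.062 -0.588] t 13.05
offset mm [-0.3 -0.  76.1]
rotvec [-0.  -0.   0.1]
rotvec [   0.    -0.  -179.9]
tab 2222 [[-15.9, 38.0, 47.6], [11.3, 60.2, 84.0]]
((458.83380126953125, -225.88699340820312), (29.476062774658203, 37.52568435668945), 82.84778594970703)
g 3606 [[-26.2, 91.5, 93.6], [19.5, 148.7, 96.2]]
((521.3064575195312, -236.62086486816406), (48.229854583740234, 60.57666015625), 81.52787017822266)
r 3676 [[-27.6, -26.7, 93.6], [18.7, 30.9, 96.2]]
((404.9345703125, -219.01133728027344), (48.43998336791992, 59.968711853027344), 81.40660858154297)
```

View pics/w8.png

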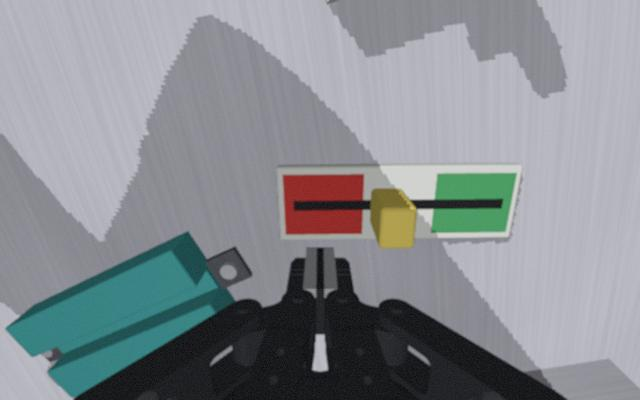

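Wrist view: the tab is at (393,218), green patch centre at (475,203), and the shut fingers are over the red end at (320,270).

Call:
{"api": "apply_moves", "payload": {"moves": [{"jaw": 0,"offset": [-2,0,40],"rot": [0,0,0]},{"jaw": 0,"offset": [0,0,34],"rot": [0,0,0]},{"jaw": 0,"offset": [0,10,0],"rot": [0,0,0]},{"jaw": 0,"offset": [0,10,0],"rot": [0,0,0]},{"jaw": 0,"offset": [0,10,0],"rot": [0,0,0]}]}}

```text
time_s: 13.72
eef_pos: [0.4345, -0.2218, 0.0336]
eef_rot: [0.002, 0.761, 0.648, 0.0]
wrist_force: [-1.8, -0.9, 1.6]
opening: -0.002
grasp_force: 1.1
```

Call:
{"api": "apply_moves", "payload": {"moves": [{"jaw": 0,"offset": [0,10,0],"rot": [0,0,0]},{"jaw": 0,"offset": [0,10,0],"rot": [0,0,0]},{"jaw": 0,"offset": [0,10,0],"rot": [0,0,0]},{"jaw": 0,"offset": [0,10,0],"rot": [0,0,0]},{"jaw": 0,"offset": [0,5,0],"rot": [0,0,0]}]}}

```text
time_s: 14.35
eef_pos: [0.4775, -0.2277, 0.0314]
eef_rot: [-0.0, 0.761, 0.648, 0.0]
wrist_force: [-2.0, 0.2, 1.6]
opening: -0.001
grasp_force: 1.1
```

```bash
python3 k.py; python3 i.py w9 | grep tab
```

```text
tcp [ 0.4775 -0.2277  0.0314] yawY -9.18 z [-3.e-04  4.e-04 -1.e+00] q [-0.67   0.355  1.851  0.     0.936 -0.509] t 14.35
offset mm [  1.4 -75.3   1.4]
rotvec [-0.  -0.   0.1]
rotvec [   0.    -0.  -179.9]
tab 3958 [[-3.3, 13.1, -27.2], [13.7, 35.7, 13.3]]
((505.0074157714844, -228.1910858154297), (20.960607528686523, 28.79120445251465), 82.2285385131836)
g 4414 [[-23.8, 17.3, 19.0], [22.2, 74.3, 21.4]]
((521.8424072265625, -236.47659301757812), (48.822059631347656, 60.477073669433594), 81.31025695800781)
r 6661 [[-26.1, -102.3, 18.9], [20.9, -43.9, 21.3]]
((404.6481628417969, -218.73910522460938), (49.56172180175781, 61.52565383911133), 81.453857421875)Traceback (most recent call last):
  File "i.py", line 11, in <module>
    w=cloud(p,T,d,cv2.inRange(hsv,(100,120,40),(130,255,255))>0); w=w[(np.hypot(w[:,0]-.509,w[:,1]+.015)<.05)]
  File "h.py", line 16, in cloud
    r,c=np.nonzero(mask); return pts(p,T,d,np.c_[c,r])
                                 ~~~^^^^^^^^^^^^^^^^^^
  File "h.py", line 12, in pts
    n=cv2.undistortPoints(uv[:,None],np.array(p['K']),np.array(p['dist']))[:,0]
      ~~~~~~~~~~~~~~~~~~~^^^^^^^^^^^^^^^^^^^^^^^^^^^^^^^^^^^^^^^^^^^^^^^^^
cv2.error: OpenCV(4.12.0) /io/opencv/modules/calib3d/src/undistort.dispatch.cpp:347: error: (-215:Assertion failed) CV_IS_MAT(_src) && CV_IS_MAT(_dst) && (_src->rows == 1 || _src->cols == 1) && (_dst->rows == 1 || _dst->cols == 1) && _src->cols + _src->rows - 1 == _dst->rows + _dst->cols - 1 && (CV_MAT_TYPE(_src->type) == CV_32FC2 || CV_MAT_TYPE(_src->type) == CV_64FC2) && (CV_MAT_TYPE(_dst->type) == CV_32FC2 || CV_MAT_TYPE(_dst->type) == CV_64FC2) in function 'cvUndistortPointsInternal'
```

Call:
{"api": "apply_moves", "payload": {"moves": [{"jaw": 0,"offset": [0,6,0],"rot": [0,0,0]},{"jaw": 0,"offset": [0,5,0],"rot": [0,0,0]},{"jaw": 0,"offset": [0,3,0],"rot": [0,0,0]},{"jaw": 0,"offset": [0,1,0],"rot": [0,0,0]},{"jaw": 0,"offset": [0,1,0],"rot": [0,0,0]}]}}

```text
time_s: 15.08
eef_pos: [0.4927, -0.2302, 0.0314]
eef_rot: [-0.0, 0.761, 0.648, -0.0]
wrist_force: [-1.1, 1.0, -1.0]
opening: 0.003
grasp_force: 1.0
```

Call:
{"api": "apply_moves", "payload": {"moves": [{"jaw": 0,"offset": [0,1,0],"rot": [0,0,0]},{"jaw": 0,"offset": [0,0.5,0],"rot": [0,0,0]},{"jaw": 0,"offset": [0,0.5,0],"rot": [0,0,0]},{"jaw": 0,"offset": [0,0,0],"rot": [0,0,0]},{"jaw": 0,"offset": [0,0,0],"rot": [0,0,0]}]}}

```text
time_s: 15.7
eef_pos: [0.4932, -0.2302, 0.0314]
eef_rot: [-0.002, 0.761, 0.648, -0.001]
wrist_force: [-8.7, 2.0, 4.7]
opening: 0.004
grasp_force: 4.4
```

The force rises and the tab no longer moves: that is the end stop. One more small nudge, then I back off, lift and check.

Call:
{"api": "apply_moves", "payload": {"moves": [{"jaw": 0,"offset": [0,0.7,0],"rot": [0,0,0]},{"jaw": 0,"offset": [0,0,0],"rot": [0,0,0]},{"jaw": 0,"offset": [0,-10,0],"rot": [0,0,0]},{"jaw": 0,"offset": [0,-20,0],"rot": [0,0,0]},{"jaw": 0,"offset": [0,-5,-40],"rot": [0,0,0]}]}}

```text
time_s: 16.32
eef_pos: [0.4582, -0.2236, 0.0695]
eef_rot: [-0.003, 0.762, 0.648, -0.0]
wrist_force: [0.9, -0.8, 0.7]
opening: -0.004
grasp_force: 0.0
```

Call:
{"api": "apply_moves", "payload": {"moves": [{"jaw": 0,"offset": [0,0,-60],"rot": [0,0,0]},{"jaw": 0,"offset": [-30,-40,-40],"rot": [0,0,0]},{"jaw": 0,"offset": [-40,-40,0],"rot": [0,0,0]},{"jaw": 0,"offset": [-40,-40,0],"rot": [0,0,0]},{"jaw": 0,"offset": [0,0,0],"rot": [0,0,0]}]}}

```text
time_s: 16.95
eef_pos: [0.3238, -0.3169, 0.1715]
eef_rot: [0.002, 0.763, 0.646, -0.001]
wrist_force: [0.5, 0.3, -0.5]
opening: 0.002
grasp_force: 0.0
```

```bash
cat > m.py <<'E'
from h import *
p,T,im,d=snap('top','pics/t9.png'); hsv=cv2.cvtColor(im,cv2.COLOR_RGB2HSV)
def g(lo,hi,b,zl=0):
    m=np.zeros(d.shape,bool); m[b[1]:b[3],b[0]:b[2]]=1
    w=cloud(p,T,d,(cv2.inRange(hsv,lo,hi)>0)&m); return w[w[:,2]>zl]
t=g((20,120,80),(35,255,255),(370,170,425,260),.05); c=np.array([463.6,-224.2])
print('tab',t.mean(0).round(4),'along',((t.mean(0)[:2]*1000-c)@[.987,-.162]).round(1))
h=g((100,120,40),(130,255,255),(300,180,360,240)); print('handle',np.median(h,0).round(4))
m=np.zeros(d.shape,bool); m[185:235,300:345]=1; w=cloud(p,T,d,m); 
k=(np.hypot(w[:,0]-.499,w[:,1]-.032)<.02)&(w[:,2]>.045); A=np.c_[w[k][:,:2],np.ones(k.sum())]; print('dial',np.median(w[k],0).round(4),np.linalg.lstsq(A,w[k][:,2],rcond=None)[0].round(3))
cv2.imwrite('pics/t9c.png',cv2.resize(im[100:270,210:430,::-1],None,fx=3.5,fy=3.5,interpolation=cv2.INTER_CUBIC))
E
python3 m.py
```

```text
tab [ 0.5177 -0.2328  0.0567] along 54.8
handle [ 0.5036 -0.0118  0.113 ]
dial [0.498  0.0314 0.0568] [-0.008  0.017  0.06 ]
```

View pics/t9c.png

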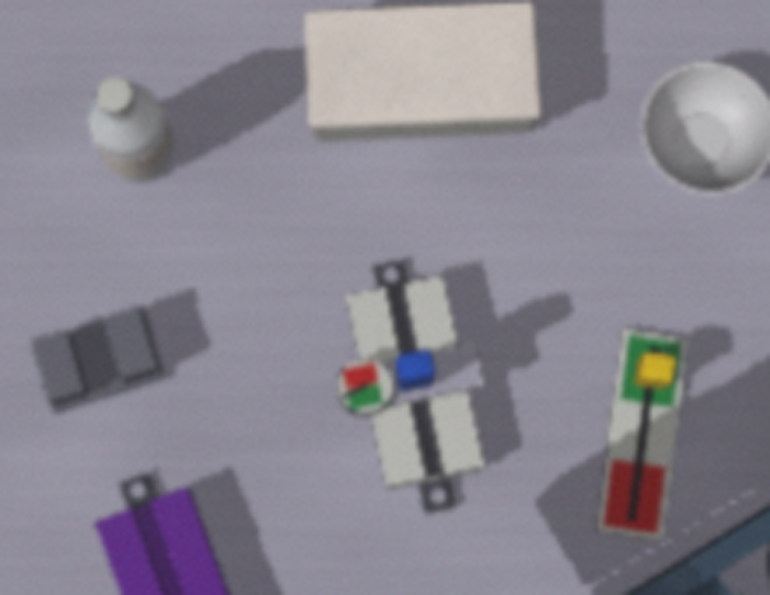

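The gauge (415,370) stands flat across the white block's groove. The tab (655,370) is fully at the green end (54.8 mm along the board), and the bottle, dish and case have not moved. I hand the job in.

```bash
python3 -c "
from bench import ctrl
print(ctrl.hand_in())"
```

```text
the job is handed in; nothing more can be done
None
```

The gauge stands flat across the white block's groove, its needle reads on the green side (not deeper than 12 mm), the yellow tab is fully at the green end, and the job is handed in.

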